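# Ring for the sample courier at the covered call point

## Task

Ring for the sample courier at the call point, the low white box with the flat grey cover: press the cover at its front until it gives and let it pop open, press the larger of the two round keys under it all the way down and let it come up, then press the cover down again until it latches shut. Only press with the fingers: do not press the smaller key, and leave the bottles and the dish beside the box where they stand.

Things in the scene. Friction and masses are not known exactly. Their poses are not given: they have to be found in the camera images.
- call_point: white plastic box fixed to the table, 144 mm deep (x), 112 mm wide (y), 30 mm high, with a hump 54 mm high along its back 30 mm; origin at the centre of its underside, x points to its back, z up. A flat grey cover lies in front of the hump; under it, on a panel at 32 mm, two round black keys, 42 mm in front of the origin, 24 mm to either side of the middle (which is where varies)
- cover (a joint): angle of the cover about the hinge along its back edge, rad: 0 latched shut (level, its top 54 mm above the table), positive swung up, 1.35 fully open (stop), -0.06 pressed in to its stop. Pressed in to that stop and let go, the shut cover is released: a spring swings it up in about a second, after the retreating finger
- cover_pad (a point): top centre of the thin rubber pad, 26 mm across, on the cover's outer face, 88 mm from the hinge; moves with the cover. Press here: 5 mm of travel at 1 to 2 N (3 to 5 N if fast), then a hard stop is felt. To shut: swing the cover down (about 1 N here), press to the same stop, let go: it stays latched at 0. A press short of the last 1.5 mm may not work the latch
- cover_hinge (a point): middle of the hinge axis (along the call point's y), 42 mm behind the origin, 52 mm above the table. The cover is 108 mm long from here, 104 mm wide, 4 mm thick, with side skirts 10 mm deep on its inner face. Fully open its front edge stands 157 mm above the table, 24 mm in front of this point, outer face to the back
- call_key_top (a point): centre of the top of the larger key, the call key: round, black, 23 mm across, in a grey collar; 44 mm above the table when up; pressed straight down
- call_key (a joint): travel of the larger key, m: 0 up, 0.006 fully down; it springs back; about 5 N fully down
- cancel_key_top (a point): centre of the top of the smaller key, the cancel key: round, black, 12 mm across, beside the call key, same height
- cancel_key (a joint): travel of the smaller key, m: 0 up, 0.006 fully down
- reagent_a: dropper bottle 33 mm across, 68 mm high, standing loose beside the call point; origin at the centre of its underside
- reagent_c: dropper bottle 35 mm across, 74 mm high, standing loose beside the call point; origin at the centre of its underside
- petri_a: round dish 60 mm across, 14 mm high, loose on the table in front of the call point; origin at the centre of its underside

How it is judged:
By the outcome, as a careful person would: the job done as asked, in the order asked, and still so for the second after the job is handed in, with the robot touching nothing.
It also fails if it takes over 54 s, if anything falls off the work surface, if the arm or the gripper's body presses on something with over 40 N, if the wrist force passes 120 N, or if a joint passes its speed limit or range.

## Robot

A 6-joint arm with a two-finger parallel gripper is mounted at the origin on the work surface; the furniture and walls round the work are solid. World frame = base frame: x ahead of the robot, y to its left, z up, the work surface at z = 0. Lengths are in mm, angles in rad, forces in N, time in s.
With the tool pointing down it reaches from about 300 to 775 mm from the base axis. Payload 14.6 kg.
Tool frame: the origin (TCP) lies at the very end of the fingers, on their centre line; the grasp point (between the pads) lies 19 mm behind it; z points along the fingers, y is the line along which they close (so a half turn about z gives the same grasp; the last joint's range is limited). The gripper opens to 94 mm and grips with 3 to 60 N. Pads are 16 mm wide; open, the fingers measure 119 mm over their backs; the gripper's body (75 mm by 177 mm) begins 78 mm behind the grasp point.
Start: joints at [-1.357, 0.3, 1.521, -0, 1.321, -0.067], TCP at [152.412, -528.451, 205.446] pointing down, gripper open.
Joint ranges: [-3.03, 3.03], [-0.79, 2.21], [0.23, 2.52], [-1.04, 4.18], [0, 3.07], [-2.55, 2.55]. Speed limits (rad/s): [2.22, 2.22, 2.57, 3.14, 3.14, 3.14].

## Interface

Orientations are given as [roll, pitch, yaw] about the fixed x, y, z axes, in that order (R = Rz(yaw) Ry(pitch) Rx(roll)).
In Python, from cell import manip, optics gives the robot as it stands.
- The arm moves only by the shell command python3 -m crank 'ROWS' [FORCE]. ROWS is JSON, a list of rows, each a list of 7 numbers: the opening in per cent of the stroke, from 0 (shut) to 100 (fully open), then the shift along the tool's x, y, z in mm, then the turn, a rotation vector about the tool's x, y, z in rad. A call has 1 to 10 rows; each row is the pose to reach, as a shift and turn from the pose commanded when the call began, along the tool's axes at that moment; what a row does not reach only later rows make up. A row lasts 1/10 s, in which the tool goes at most 50 mm and 8.59 degrees, less where a joint would pass 70% of its speed; a pose out of reach is approached as far as the arm can. A call with a gripper value outside its range is refused whole. The fingers move at their own pace and stop on an object; FORCE is the grip in N (left out, the last holds). Time passes only in rows, so rows that repeat a pose let the fingers close. It gives the time, the measured TCP pose, the force, the opening and the grip force at its end, in the units of the state.
- manip.read_state(): the state, without advancing time (a new reading comes with each control period).
- optics.camera(name): name is "scene" or "top" or "wrist"; returns (picture, depth): 420x560x3 uint8, red, green, blue; 420x560 float32, mm along the optical axis (not along the pixel's ray), 0 where there is no reading.
- optics.calibration(name): a dict with "camera_matrix" (3x3 intrinsics, pixels), "R" (3x3) and "t" (3): a world point X has camera coordinates R X + t. Camera axes: x right, y down, z forward; pixel columns grow to the right and rows downward; lengths in mm; the calibration is good to about 2 mm. A picture is of the moment at which its call begins: read the wrist's pose just before it. calibration takes no time and is no camera call; for the wrist camera it gives the pose at the moment of the call.
- manip.sign_off(): hands the job in; it is judged then, once.
The state is a dict: "clock": time; "joints": joint angles; "qd": joint speeds; "effort": joint torques, N m; "eef_pos": TCP position; "eef_rot": TCP orientation; "wrist_force": force on the tool from outside, world axes, zero at the start; "moment": the same for the moment, N m; "finger_gap": finger opening in mm; "finger_force": force on a finger pad.
Only numpy, scipy, OpenCV 4.12 (cv2) and the standard library are available. Lean on these libraries where they do the work, as an engineer would, in place of code of your own. Each camera call takes 0.05 s, during which the arm holds its last target. There are 200 camera calls.

## Working session

There is one attempt and no reset: what is moved stays moved. The work goes in short steps, Python scripts to look and compute and a shell command to move; the robot and the scene stay as the last step left them, time stands still between calls to the robot, and variables do not carry over. Pictures are saved under pics/ and viewed, at most 10 in all, crops included, and the job is handed in when it is done.

```bash
mkdir -p pics
cat > h.py <<'E'
import numpy as np,cv2
from cell import manip,optics
def snap(n,f):
    c=optics.calibration(n);p,d=optics.camera(n)
    cv2.imwrite('pics/'+f+'.png',cv2.cvtColor(p,cv2.COLOR_RGB2BGR));np.savez('pics/'+f+'.npz',p=p,d=d,K=c['camera_matrix'],R=c['R'],t=c['t']);return p,d
def pts(f):
    z=np.load('pics/'+f+'.npz');d=z['d'];v,u=np.mgrid[:d.shape[0],:d.shape[1]]
    q=np.stack([u*d,v*d,d],-1)@np.linalg.inv(z['K']).T
    return z['p'],(q-z['t'])@z['R'],d>0
def ray(f,u,v,h):
    z=np.load('pics/'+f+'.npz');o=-z['R'].T@np.ravel(z['t']);r=z['R'].T@np.linalg.inv(z['K'])@[u,v,1]
    return o+r*(h-o[2])/r[2]
E
python3 -c "
from h import *
for n in ('top','scene'): snap(n,n+'0')
print(manip.read_state())"
```

```text
{'clock': 0.1, 'joints': array([-1.35661213e+00,  3.00411114e-01,  1.52148564e+00, -1.65133382e-06,
        1.32068583e+00, -6.65776333e-02]), 'qd': array([-0.00090638, -0.00263572, -0.00244124, -0.00066799,  0.00043343,
       -0.00013157]), 'effort': array([ 9.02532993e-04, -5.32643509e+01, -3.53285265e+01,  7.09466636e-02,
        2.34449585e-02, -6.24815220e-05]), 'eef_pos': array([ 152.36033869, -528.24831404,  204.95960185]), 'eef_rot': array([-3.14060480e+00, -6.42631268e-05,  2.80762206e-01]), 'wrist_force': array([ 0.27791443,  0.3225363 , -0.7377076 ]), 'moment': array([ 0.02621911, -0.01622076, -0.00229026]), 'finger_force': 0.0, 'finger_gap': 93.9894426969573}
```

View pics/top0.png

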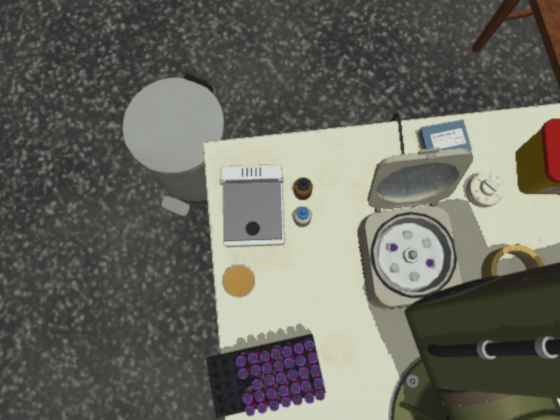

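View pics/scene0.png

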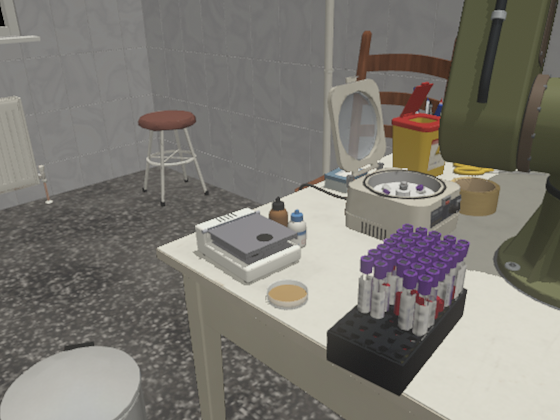

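The top view shows the box with its hump at about (251,173), the grey cover below it and the pad at (252,228). The bottles are at (303,188) and (302,215), and the dish is at (238,281). The centrifuge and tube rack are to the right and near.

```bash
python3 -c "
from h import *
p,X,ok=pts('top0')
z=np.load('pics/top0.npz');print('cam',-z['R'].T@z['t'])
g=p.astype(int)
roi=np.zeros(ok.shape,bool);roi[155:255,212:292]=1
H=X[...,2]
sh=lambda m:cv2.minAreaRect(X[m][:,:2].astype(np.float32))
mc=roi&(abs(H-54)<8);print('h med',np.median(H[mc]),'cover+hump rect',sh(mc))
gray=mc&(p.max(2)<170);print('gray',gray.sum(),sh(gray),np.median(H[gray]))
m=roi&(p.max(2)<60);m[:215]=0;m[240:]=0;m[:,:235]=0;m[:,270:]=0
v,u=np.nonzero(m);print('pad px',u.mean(),v.mean(),m.sum(),ray('top0',u.mean(),v.mean(),54),np.median(H[m]))
for n,(u,v,h) in dict(b1=(303,188,68),b2=(302,215,74),dish=(238,281,14),hl=(221,174,54),hr=(282,174,54),cl=(224,244,54),cr=(284,243,54)).items(): print(n,ray('top0',u,v,h).round(),X[v,u].round())
st=manip.read_state();c=optics.calibration('wrist');print(c,st['eef_pos'])
"
```

```text
cam [224.82936647 278.98111212 900.73733612]
h med 53.53624109003169 cover+hump rect ((420.1818542480469, 322.48394775390625), (116.78266906738281, 138.55967712402344), 85.90689086914062)
gray 3612 ((416.69744873046875, 321.8358154296875), (114.67129516601562, 131.70118713378906), 85.90689086914062) 53.57067491809377
pad px 252.2170542635659 228.0077519379845 129 [370.85022919 326.03380821  54.        ] 55.18623819774726
b1 [430. 228.  68.] [431. 228.  62.]
b2 [380. 236.  74.] [383. 236.  60.]
dish [284. 364.  14.] [285. 364.   5.]
hl [476. 373.  54.] [477. 373.  51.]
hr [463. 262.  54.] [479. 261.  -2.]
cl [348. 378.  54.] [352. 381.  28.]
cr [338. 273.  54.] [345. 273.   1.]
{'camera_matrix': array([[306.54817762,   0.        , 281.00076659],
       [  0.        , 306.54817762, 210.49050304],
       [  0.        ,   0.        ,   1.        ]]), 'R': array([[ 0.27743245, -0.96074414, -0.00139075],
       [-0.92793027, -0.26833138,  0.25873477],
       [-0.2489511 , -0.0704909 , -0.9659474 ]]), 't': array([-549.73538993,  -26.71712339,  389.76706852])} [ 152.36033869 -528.24831404  204.95960185]
```

```bash
python3 -c "
from h import *
for f in ('top0','scene0'):
    p,X,ok=pts(f);P=X[ok]
    print(f,'rows x 100..700 step 60, cols y 420..-540 step -60')
    for x in range(100,760,60):
        r=[]
        for y in range(420,-560,-60):
            m=(abs(P[:,0]-x-30)<30)&(abs(P[:,1]-y+30)<30);r.append(int(P[m,2].max()) if m.sum()>3 else -999)
        print(x,r)
"
```

```text
top0 rows x 100..700 step 60, cols y 420..-540 step -60
100 [117, 118, 119, 115, 4, 446, 458, -999, -999, -999, -999, -999, -999, -999, -999, -999, -999]
160 [115, 118, 117, 4, 225, 454, 474, -999, -999, -999, -999, -999, -999, -999, -999, -999, -999]
220 [14, 13, 3, 3, 94, 334, 472, 404, 50, 51, 2, -999, -999, -999, -999, -999, -999]
280 [14, 15, 4, 4, 94, 95, 94, 93, 49, 49, 4, 3, -999, -999, -999, -999, -999]
340 [58, 58, 61, 70, 222, 220, 223, 223, 50, 132, 132, 33, -999, -999, -999, -999, -999]
400 [57, 59, 58, 76, 250, 267, 266, 246, 50, 132, 134, -999, -999, -999, -999, -999, -999]
460 [57, 57, 57, 3, 4, 4, 17, 36, 35, 5, 133, 1, -999, -999, -999, -999, -999]
520 [4, 3, 3, 4, 4, 4, 16, 35, 35, 4, 4, 4, 1, -999, -999, -999, -999]
580 [-999, -999, -999, -999, -999, -999, -7, -999, -999, -999, -999, -999, -999, -999, -999, -999, -999]
640 [-999, -999, -999, -999, -999, -999, -999, -999, -999, -999, -999, -999, -999, -999, -999, -999, -999]
700 [-352, -999, -999, -999, -999, -999, -999, -999, -999, -999, -999, -999, -999, -999, -999, -999, -362]
scene0 rows x 100..700 step 60, col
[... 284 characters left out ...]
4, 93, 92, -999, 48, -999, 9, 10, 7, -999, -999, -999]
340 [55, 56, 60, 67, 226, 228, 229, 226, 47, 130, 131, 130, 10, -999, -999, -999, -999]
400 [55, 56, 60, 73, 249, 265, 263, 247, -999, 130, 213, 212, 2, -999, -999, -999, -999]
460 [55, 55, 55, 0, 1, 1, 14, 33, 32, 0, 160, 155, 144, 145, 141, -999, -999]
520 [1, 1, -999, 0, 1, 1, 15, 32, 31, 0, 0, 1, 0, 167, 140, -999, -999]
580 [-999, -999, -999, -999, -999, -999, -4, -742, -740, -999, -999, -999, -999, -999, -999, -999, -999]
640 [-358, -999, -999, -999, -999, -743, -740, -738, -741, -999, -999, -999, -999, -999, -999, -999, -999]
700 [-353, -999, -999, -999, -743, -740, -740, -739, -742, -999, -999, -999, -999, -999, -999, -999, -999]
```

```bash
cat > tf.py <<'E'
# usage: tf.py x y z yaw  -> tool shift and turn from the present pose to a tool-down world pose
import sys;from h import *
from scipy.spatial.transform import Rotation as Ro
s=manip.read_state();A=Ro.from_euler('xyz',s['eef_rot'])
for a in sys.argv[1:]:
    v=[float(q) for q in a.split(',')]
    print(a,A.inv().apply(np.array(v[:3])-s['eef_pos']).round(1),(A.inv()*Ro.from_euler('xyz',[np.pi,0,v[3]])).as_rotvec().round(3))
print(s['clock'],s['wrist_force'].round(1),s['joints'].round(2))
E
python3 -m crank '[[0,0,0,-47,0,0,0],[0,0,0,-94,0,0,0],[0,0,0,-140,0,0,0],[0,46,-18,-140,0,0,-0.14],[0,92,-36,-140,0,0,-0.28],[0,138,-54,-140,0,0,-0.42],[0,184,-72,-140,0,0,-0.56],[0,230,-90,-140,0,0,-0.7],[0,276,-108,-140,0,0,-0.84],[0,322,-126,-140,0,0,-0.98]]' 20
python3 tf.py 540,0,345,2.2 371,326,345,3.07
```

```text
clock: 1.1
eef_pos: [428.2, -316.5, 345.3]
eef_rot: [-3.141, -0.0, 1.267]
wrist_force: [0.5, -1.0, 0.2]
finger_gap: 17.6
finger_force: 0.0
540,0,345,2.2 [3.355e+02 1.190e+01 3.000e-01] [-0.    -0.    -0.933]
371,326,345,3.07 [ 5.959e+02 -2.470e+02  4.000e-01] [-0.    -0.    -1.803]
1.1 [ 0.5 -1.   0.2] [-0.71  0.2   1.33 -0.    1.61 -0.4 ]
```

```bash
python3 -m crank '[[0,48,2,0,0,0,-0.13],[0,96,3,0,0,0,-0.26],[0,144,5,0,0,0,-0.39],[0,192,7,0,0,0,-0.52],[0,240,8,0,0,0,-0.65],[0,288,10,0,0,0,-0.78],[0,335,12,0,0,0,-0.91],[0,369,-22,0,0,0,-1.04],[0,403,-56,0,0,0,-1.17],[0,437,-90,0,0,0,-1.3]]'
python3 tf.py 371,326,345,3.07 345,328,240,3.07
```

```text
clock: 2.1
eef_pos: [473.4, 127.0, 344.9]
eef_rot: [-3.141, -0.001, 2.566]
wrist_force: [0.8, 0.3, 0.7]
finger_gap: 0.5
finger_force: 0.0
371,326,345,3.07 [194.2 111.2   0. ] [-0.    -0.001 -0.504]
345,328,240,3.07 [217.   98.8 105. ] [-0.    -0.001 -0.504]
2.1 [0.8 0.3 0.7] [ 0.19  0.1   1.45  0.    1.6  -0.81]
```

```bash
python3 -m crank '[[0,39,22,0,0,0,-0.1],[0,78,44,0,0,0,-0.2],[0,117,67,0,0,0,-0.3],[0,156,89,0,0,0,-0.4],[0,194,111,0,0,0,-0.5],[0,206,105,40,0,0,-0.5],[0,216,99,75,0,0,-0.5],[0,217,99,105,0,0,-0.5],[0,217,99,105,0,0,-0.5]]'
python3 -c "
from h import *
p,d=snap('wrist','w1');print(manip.read_state())
p,X,ok=pts('w1');
m=(p.max(2)<60)&(abs(X[...,2]-55)<6)&(np.hypot(X[...,0]-371,X[...,1]-326)<30);v,u=np.nonzero(m);print(u.mean(),v.mean(),m.sum(),ray('w1',u.mean(),v.mean(),54.5),X[m].mean(0))
"
```

```text
clock: 3.0
eef_pos: [345.9, 326.5, 237.2]
eef_rot: [-3.137, -0.005, 3.061]
wrist_force: [-1.1, 0.4, 0.8]
finger_gap: 0.3
finger_force: 0.0
{'clock': 3.05, 'joints': array([ 6.79010000e-01,  1.10288441e-01,  1.66832585e+00,  8.48297824e-06,
        1.36566362e+00, -8.11233005e-01]), 'qd': array([-0.00925938, -0.02799512, -0.06682501,  0.0018641 ,  0.02520561,
        0.0002797 ]), 'effort': array([ 4.55998192e-01, -3.96219563e+01, -3.18986034e+01,  4.96875623e-02,
       -5.08859027e-01,  2.80564302e-02]), 'eef_pos': array([346.96326663, 327.04294275, 239.83815691]), 'eef_rot': array([-3.13974959e+00, -1.95289130e-03,  3.06103579e+00]), 'wrist_force': array([0.47405386, 0.89717738, 1.14646519]), 'moment': array([ 0.05427309, -0.12317333, -0.02706399]), 'finger_force': 0.0, 'finger_gap': 0.4715490353172284}
282.93854748603354 211.91061452513966 358 [368.5036487  326.19339337  54.5       ] [368.71515434 326.17801909  53.838357  ]
```

View pics/w1.png

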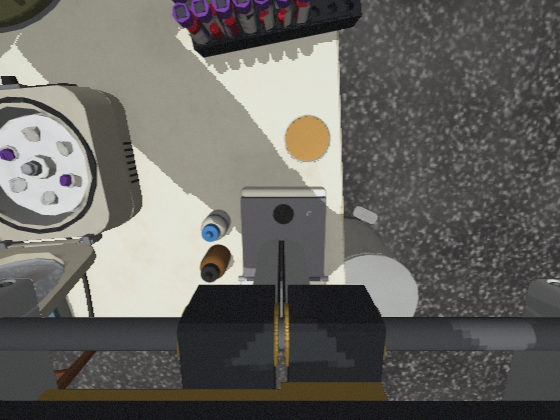

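The wrist view shows the pad at (283,213), centred on the cover and square to the tool. The dish at (307,138) and the bottles at (214,230) and (215,262) are clear of the fingers.

```bash
python3 tf.py 370,326,65,3.07 370,326,48,3.07
```

```text
370,326,65,3.07 [-23.4   1.1 174.8] [-0.002 -0.002 -0.009]
370,326,48,3.07 [-23.4   1.2 191.8] [-0.002 -0.002 -0.009]
3.05 [0.5 0.9 1.1] [ 0.68  0.11  1.67  0.    1.37 -0.81]
```

```bash
python3 -m crank '[[0,-8,1,45,0,0,0],[0,-16,1,90,0,0,0],[0,-23,1,130,0,0,0],[0,-23,1,165,0,0,0],[0,-23,1,175,0,0,0],[0,-23,1,180,0,0,0],[0,-23,1,184,0,0,0],[0,-23,1,186,0,0,0],[0,-23,1,188,0,0,0],[0,-23,1,188,0,0,0]]'
```

```text
clock: 4.05
eef_pos: [370.9, 326.9, 53.3]
eef_rot: [3.14, 0.001, 3.061]
wrist_force: [1.5, 0.7, 1.5]
finger_gap: 0.4
finger_force: 1.0
```

```bash
python3 -m crank '[[0,0,0,1,0,0,0],[0,0,0,2,0,0,0],[0,0,0,3,0,0,0],[0,0,0,4,0,0,0],[0,0,0,4,0,0,0]]'
```

```text
clock: 4.55
eef_pos: [370.9, 326.9, 50.2]
eef_rot: [3.14, 0.001, 3.061]
wrist_force: [-5.3, -4.3, 25.7]
finger_gap: 0.8
finger_force: 12.7
```

Hard stop felt at 25 N. I'll retreat now.

```bash
python3 -m crank '[[0,0,0,-15,0,0,0],[0,10,0,-55,0,0,0],[0,20,0,-100,0,0,0],[0,25,0,-145,0,0,0],[0,25,0,-190,0,0,0],[0,25,0,-190,0,0,0],[0,25,0,-190,0,0,0],[0,25,0,-190,0,0,0],[0,25,0,-190,0,0,0],[0,25,0,-190,0,0,0]]'
python3 -m crank '[[0,0,0,0,0,0,0],[0,0,0,0,0,0,0],[0,0,0,0,0,0,0],[0,0,0,0,0,0,0]]'
python3 -c "
from h import *
snap('wrist','w2');snap('scene','s2');print(manip.read_state()['clock'])
a=cv2.imread('pics/w2.png');b=cv2.imread('pics/s2.png')[180:320,160:340];b=cv2.resize(b,(540,420))
cv2.imwrite('pics/c2.png',np.hstack([a[100:300,180:390].repeat(2,0).repeat(2,1)[:400],b[:400,:380]]))"
```

```text
clock: 5.55
eef_pos: [345.3, 328.2, 237.4]
eef_rot: [-3.14, -0.001, 3.061]
wrist_force: [0.1, -0.5, -0.3]
finger_gap: 0.3
finger_force: 0.0
clock: 5.95
eef_pos: [345.5, 328.5, 238.4]
eef_rot: [-3.142, 0.0, 3.061]
wrist_force: [0.3, -0.1, 0.1]
finger_gap: -0.1
finger_force: 0.0
6.05
```

View pics/c2.png

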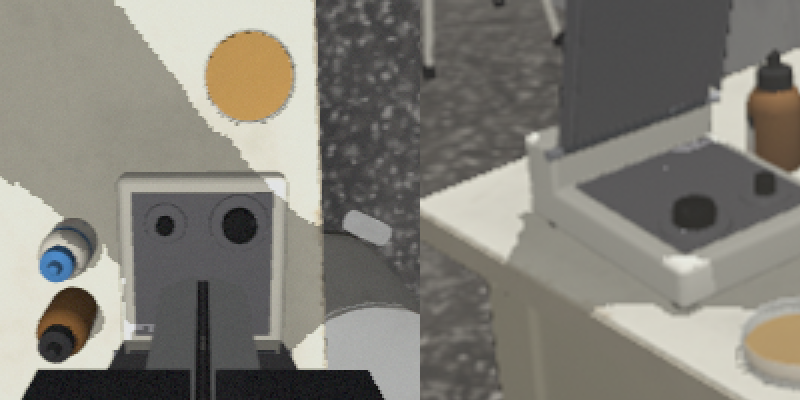

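The cover is open. The larger key is at crop (239,226), wrist pixel (299,213). The smaller key is at (262,213), on the side nearer the bottles.

```bash
python3 -c "
from h import *
p,X,ok=pts('w2')
for u0,v0 in((299,213),(262,213)):
    m=np.zeros(ok.shape,np.uint8);m[v0-13:v0+13,u0-13:u0+13]=p[v0-13:v0+13,u0-13:u0+13].max(2)<45
    v,u=np.nonzero(m);print(u.mean(),v.mean(),m.sum(),ray('w2',u.mean(),v.mean(),44),np.median(X[m>0],0))
# open cover tip
z=np.load('pics/s2.npz');p,X,ok=pts('s2')
m=ok&(X[...,2]>70)&(X[...,2]<175)&(X[...,0]>400)&(X[...,0]<480)&(X[...,1]>262)&(X[...,1]<385)
P=X[m];print(P.min(0),P.max(0));T=P[P[:,2]>145];print(np.median(T,0))
";python3 tf.py 374,351,44,3.061
```

```text
299.4177215189873 212.29535864978902 237 [374.31315511 349.30232215  44.        ] [374.77307583 349.39488682  42.21922348]
261.95384615384614 212.30769230769232 65 [370.53330144 302.29643254  44.        ] [371.11804355 302.21861672  41.96318683]
[419.93846727 268.80227777  70.04366398] [459.80992255 375.11048518 157.87034823]
[432.78985713 325.64228657 153.81505767]
374,351,44,3.061 [-26.6  24.8 194.5] [ 0.  0. -0.]
6.05 [-0.3 -0.4  0.4] [ 0.68  0.11  1.67  0.    1.36 -0.81]
```

```bash
python3 -m crank '[[0,-9,8,45,0,0,0],[0,-18,16,90,0,0,0],[0,-27,23,135,0,0,0],[0,-27,23,170,0,0,0],[0,-27,23,186,0,0,0],[0,-27,23,191,0,0,0],[0,-27,23,194,0,0,0],[0,-27,23,196,0,0,0],[0,-27,23,198,0,0,0],[0,-27,23,199,0,0,0]]'
python3 -m crank '[[0,0,0,0.5,0,0,0],[0,0,0,1,0,0,0],[0,0,0,2,0,0,0],[0,0,0,2,0,0,0]]'
```

```text
clock: 7.05
eef_pos: [374.6, 349.5, 40.2]
eef_rot: [3.14, 0.001, 3.061]
wrist_force: [-0.9, 0.6, 3.8]
finger_gap: 0.6
finger_force: 1.8
clock: 7.45
eef_pos: [374.6, 349.5, 38.2]
eef_rot: [3.141, 0.001, 3.061]
wrist_force: [-1.0, -1.9, 10.0]
finger_gap: 0.7
finger_force: 5.1
```

```bash
python3 -m crank '[[0,0,0,0.7,0,0,0],[0,0,0,1.5,0,0,0],[0,0,0,1.5,0,0,0]]'
```

```text
clock: 7.75
eef_pos: [374.8, 349.6, 37.8]
eef_rot: [3.14, 0.001, 3.061]
wrist_force: [-6.3, -5.2, 27.3]
finger_gap: 0.5
finger_force: 13.4
```

```bash
python3 -m crank '[[0,0,0,-20,0,0,0],[0,0,0,-65,0,0,0],[0,0,0,-110,0,0,0],[0,0,0,-150,0,0,0],[0,0,0,-180,0,0,0],[0,0,0,-180,0,0,0]]'
python3 -c "
from h import *
snap('wrist','w3')
p,X,ok=pts('w3')
m=np.hypot(X[...,0]-374.3,X[...,1]-349.4)<8
print(np.median(X[m],0))"
python3 tf.py 469,318,215,3.061 469,318,130,3.061 440,320,130,3.061
```

```text
clock: 8.35
eef_pos: [375.2, 350.0, 219.8]
eef_rot: [3.137, 0.005, 3.061]
wrist_force: [-0.3, 0.1, 0.7]
finger_gap: 0.3
finger_force: 0.0
[367.49013354 350.25896646 263.79957005]
469,318,215,3.061 [-96.6 -23.8   2.4] [ 0.002  0.002 -0.   ]
469,318,130,3.061 [-96.4 -23.9  87.4] [ 0.002  0.002 -0.   ]
440,320,130,3.061 [-67.4 -24.3  87.3] [ 0.002  0.002 -0.   ]
8.4 [0.7 0.1 0.4] [ 0.68  0.2   1.61 -0.    1.32 -0.81]
```

```bash
python3 -m crank '[[0,-45,-11,0,0,0,0],[0,-90,-22,0,0,0,0],[0,-97,-24,10,0,0,0],[0,-97,-24,45,0,0,0],[0,-97,-24,82,0,0,0],[0,-97,-24,82,0,0,0]]'
python3 tf.py 469,318,135,3.061
```

```text
clock: 9.0
eef_pos: [466.1, 316.0, 128.0]
eef_rot: [-3.136, -0.008, 3.061]
wrist_force: [-0.5, -0.3, 0.5]
finger_gap: 0.4
finger_force: 0.0
469,318,135,3.061 [-2.6  2.1 -7. ] [-0.006 -0.008 -0.   ]
9.0 [-0.5 -0.3  0.5] [ 0.53  0.41  1.56  0.    1.18 -0.96]
```

```bash
python3 -m crank '[[0,10,0,0,0,0,0],[0,22,0,0,0,0,0],[0,36,0,5,0,0,0],[0,50,0,11,0,0,0],[0,60,0,18,0,0,0],[0,70,0,27,0,0,0],[0,79,0,37,0,0,0],[0,86,0,48,0,0,0],[0,90,0,56,0,0,0],[0,90,0,56,0,0,0]]'
python3 -c "
from h import *
snap('scene','s4');b=cv2.imread('pics/s4.png')[150:320,150:360];cv2.imwrite('pics/c4.png',cv2.resize(b,None,fx=2.5,fy=2.5))"
```

```text
clock: 10.0
eef_pos: [378.3, 324.4, 76.6]
eef_rot: [-3.14, -0.002, 3.061]
wrist_force: [-0.8, -0.6, 1.8]
finger_gap: 0.2
finger_force: 0.6
```

View pics/c4.png

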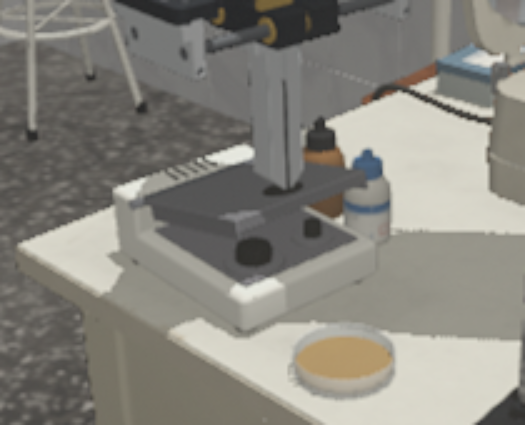

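The cover is partly down with the finger on the pad (crop 283,187), and the key is back up at (253,250). Next I press on down to the stop.

```bash
python3 -m crank '[[0,3,0,6,0,0,0],[0,6,0,12,0,0,0],[0,8,0,17,0,0,0],[0,8,0,20,0,0,0],[0,8,0,22,0,0,0],[0,8,0,24,0,0,0],[0,8,0,25,0,0,0],[0,8,0,26,0,0,0],[0,8,0,27,0,0,0],[0,8,0,28,0,0,0]]'
python3 -m crank '[[0,0,0,0.5,0,0,0],[0,0,0,0.5,0,0,0]]'
```

```text
clock: 11.05
eef_pos: [371.4, 325.5, 50.4]
eef_rot: [3.141, 0.0, 3.061]
wrist_force: [-7.0, -3.8, 19.5]
finger_gap: 0.7
finger_force: 9.4
clock: 11.25
eef_pos: [371.4, 325.5, 50.4]
eef_rot: [3.141, 0.0, 3.061]
wrist_force: [-6.0, -3.9, 17.0]
finger_gap: 0.5
finger_force: 8.4
```

```bash
python3 -m crank '[[0,0,0,0.5,0,0,0],[0,0,0,1,0,0,0],[0,0,0,1,0,0,0]]'
python3 -m crank '[[0,0,0,-3,0,0,0],[0,0,0,-10,0,0,0],[0,0,0,-30,0,0,0],[0,0,0,-70,0,0,0],[0,0,0,-115,0,0,0],[0,0,0,-160,0,0,0],[0,0,0,-180,0,0,0],[0,0,0,-180,0,0,0],[0,0,0,-180,0,0,0],[0,0,0,-180,0,0,0]]'
python3 -c "
from h import *
snap('scene','s5');b=cv2.imread('pics/s5.png')[150:320,150:360];cv2.imwrite('pics/c5.png',cv2.resize(b,None,fx=2.5,fy=2.5))"
```

```text
clock: 11.55
eef_pos: [371.5, 325.5, 50.2]
eef_rot: [3.141, 0.001, 3.061]
wrist_force: [-10.9, -6.8, 28.3]
finger_gap: 0.7
finger_force: 14.0
clock: 12.55
eef_pos: [370.9, 325.0, 227.1]
eef_rot: [-3.14, -0.002, 3.061]
wrist_force: [0.3, 0.1, -0.2]
finger_gap: 0.7
finger_force: 0.0
```

View pics/c5.png

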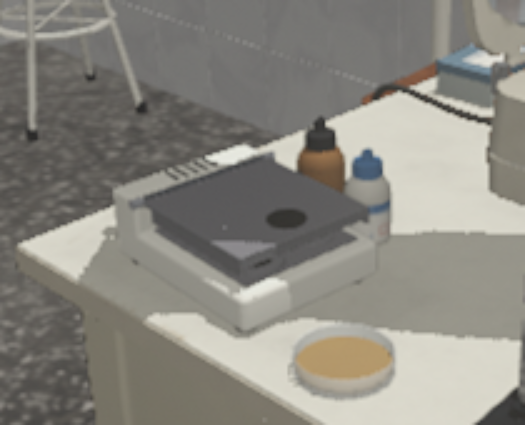

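The cover lies shut with nothing else moved. I'll check that it is level and still holding.

```bash
python3 -m crank '[[0,0,0,0,0,0,0],[0,0,0,0,0,0,0],[0,0,0,0,0,0,0],[0,0,0,0,0,0,0],[0,0,0,0,0,0,0]]'
python3 -c "
from h import *
for n,f in (('scene','s6'),('top','t6')):
    snap(n,f)
    for g in (f,f[0].replace('s','scene').replace('t','top')+'0'):
        p,X,ok=pts(g)
        for x,y in((360,327),(400,324),(430,321)):
            m=ok&(np.hypot(X[...,0]-x,X[...,1]-y)<12)&(X[...,2]<120);print(g,x,np.median(X[m][:,2]).round(1))
"
```

```text
clock: 13.1
eef_pos: [371.3, 325.4, 228.4]
eef_rot: [-3.142, -0.0, 3.061]
wrist_force: [0.4, 0.0, -0.5]
finger_gap: 0.5
finger_force: 0.0
s6 360 47.1
s6 400 53.6
s6 430 53.8
scene0 360 46.3
scene0 400 53.6
scene0 430 53.6
t6 360 nan
t6 400 nan
t6 430 nan
top0 360 54.0
top0 400 53.7
top0 430 53.8
  return _methods._mean(a, axis=axis, dtype=dtype,
  ret = ret.dtype.type(ret / rcount)
```

The cover heights match the latched state seen at the start.

```bash
python3 -c "
from cell import manip;print(manip.sign_off())"
```

```text
the job is handed in; nothing more can be done
None
```

I opened the cover, pressed the call key to its stop and let it come up, then latched the cover shut at the height it started from. The smaller key, bottles and dish were left alone, and the job is handed in at about 13 s.

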